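Load the ink carrier by bottle size and hold it level over its drip tray

TASK

Three amber ink bottles still stand about on the bench: put each into the wooden carrier that stands in the drip tray, small bottles in the row of small holes and large ones in the row of large holes, upright and right down on the carrier's floor. Then take the carrier by its handle, lift it straight up about 10 cm over its tray, and finish there still holding it, steady and level, with all six bottles in their holes and the carrier touching nothing else. Never tip a bottle or the carrier, and leave the other things on the bench where they are.

Things in the scene. Friction and masses are not known exactly. Their poses are not given: they have to be found in the camera images.
- carrier: loose plywood bottle carrier, 196 x 152, 144 mm high, 0.3 kg empty. Origin under its centre, z up, x along handle and rows. Floor board 6 thick; deck above it (top 35 mm over the underside) with three small holes (dia 34) along y = -46 and three large (dia 45) along y = +46, at x = -56, 0, +56. Bottles pass through a hole and stand on the floor board. End boards at x = +-94 carry the handle
- handle (a point): centre of the carrier's handle, 131 mm over the carrier's underside, straight above its centre: a wooden bar along the carrier's x, 14 wide (y), 22 high (120 to 142 mm over the underside), free over 180 mm of length. Bottle caps beside it stay below 121 mm and over 33 mm from its middle line
- drip_tray: grey plastic drip tray fixed to the bench, 220 x 172 mm over its rim, 14 high; its floor is 3 mm thick and the carrier stands in it with 5 mm room all round. Origin at the centre of its underside; x along its length.
- small_seat_1 (a point): centre of the floor under a small hole of the carrier (x = -56, y = -46, z = 6 mm in the carrier's frame): where the underside of a small bottle stands when it is right down.
- small_seat_2 (a point): centre of the floor under a small hole of the carrier (x = 0, y = -46, z = 6 mm in the carrier's frame): where the underside of a small bottle stands when it is right down.
- small_seat_3 (a point): centre of the floor under a small hole of the carrier (x = 56, y = -46, z = 6 mm in the carrier's frame): where the underside of a small bottle stands when it is right down.
- large_seat_1 (a point): centre of the floor under a large hole of the carrier (x = -56, y = +46, z = 6 mm in the carrier's frame): where the underside of a large bottle stands when it is right down.
- large_seat_2 (a point): centre of the floor under a large hole of the carrier (x = 0, y = +46, z = 6 mm in the carrier's frame): where the underside of a large bottle stands when it is right down.
- large_seat_3 (a point): centre of the floor under a large hole of the carrier (x = 56, y = +46, z = 6 mm in the carrier's frame): where the underside of a large bottle stands when it is right down.
- small_1: a small amber glass bottle, dia 30, 96 mm high in all: straight body 58 high, shoulder, then a black cylindrical screw cap, dia 21, from 66 to 96 mm above the base; about 50 g. Origin at the centre of its underside, z up to the cap; 2 mm of play all round in a small hole, wobbles in a large one. Already in the carrier.
- large_1: a large amber glass bottle of the same form, dia 41, 114 mm high in all: body 74 high, black screw cap, dia 25, from 82 to 114 mm above the base; about 90 g. Origin at the centre of its underside, z up to the cap; too thick for the small holes. Already in the carrier.
- small_2: a small amber glass bottle, dia 30, 96 mm high in all: straight body 58 high, shoulder, then a black cylindrical screw cap, dia 21, from 66 to 96 mm above the base; about 50 g. Origin at the centre of its underside, z up to the cap; 2 mm of play all round in a small hole, wobbles in a large one. Stands loose on the bench.
- large_2: a large amber glass bottle of the same form, dia 41, 114 mm high in all: body 74 high, black screw cap, dia 25, from 82 to 114 mm above the base; about 90 g. Origin at the centre of its underside, z up to the cap; too thick for the small holes. Already in the carrier.
- small_3: a small amber glass bottle, dia 30, 96 mm high in all: straight body 58 high, shoulder, then a black cylindrical screw cap, dia 21, from 66 to 96 mm above the base; about 50 g. Origin at the centre of its underside, z up to the cap; 2 mm of play all round in a small hole, wobbles in a large one. Stands loose on the bench.
- large_3: a large amber glass bottle of the same form, dia 41, 114 mm high in all: body 74 high, black screw cap, dia 25, from 82 to 114 mm above the base; about 90 g. Origin at the centre of its underside, z up to the cap; too thick for the small holes. Stands loose on the bench.
- gall_bottle: bystander: white plastic bottle with a screw cap, dia 48, 125 high; origin under its centre
- timer: bystander: round wind-up kitchen timer, dia 62, 38 high; origin under its centre
- jar_lid: bystander: brass-coloured jar lid lying on its back, dia 73, 13 high; origin under its centre
- shell: bystander: a mussel shell, 28 x 60 x 8 mm; origin under its centre
Mind the look-alikes: they are no part of the job. What is shaped like the small_3 but blue or turquoise is not meant. What is shaped like the small_2 but purple is not meant.

How it is judged:
On the way, in this order (a step that is already met when the one before it is completed fails the run):
1. all six bottles stand right down in holes of their own size, with the carrier still in its tray ((distance between small_1 and small_seat_1 below 0.006 m or distance between small_1 and small_seat_2 below 0.006 m or distance between small_1 and small_seat_3 below 0.006 m) and (distance between small_2 and small_seat_1 below 0.006 m or distance between small_2 and small_seat_2 below 0.006 m or distance between small_2 and small_seat_3 below 0.006 m) and (distance between small_3 and small_seat_1 below 0.006 m or distance between small_3 and small_seat_2 below 0.006 m or distance between small_3 and small_seat_3 below 0.006 m) and (distance between large_1 and large_seat_1 below 0.006 m or distance between large_1 and large_seat_2 below 0.006 m or distance between large_1 and large_seat_3 below 0.006 m) and (distance between large_2 and large_seat_1 below 0.006 m or distance between large_2 and large_seat_2 below 0.006 m or distance between large_2 and large_seat_3 below 0.006 m) and (distance between large_3 and large_seat_1 below 0.006 m or distance between large_3 and large_seat_2 below 0.006 m or distance between large_3 and large_seat_3 below 0.006 m) and height (world z) of carrier below 0.02 m), for 0.2 s.
2. the loaded carrier is lifted by its handle clear of the tray and is held there level and steady for a second (height (world z) of carrier between 0.06 and 0.16 m and angle between carrier's own z axis and vertical below 0.07 rad and horizontal distance between carrier and drip_tray below 0.06 m and contact force between carrier and the fingers above 2 N and contact force between carrier and drip_tray below 0.05 N and linear speed of carrier below 0.03 m/s and angular speed of carrier below 0.2 rad/s and (distance between small_1 and small_seat_1 below 0.006 m or distance between small_1 and small_seat_2 below 0.006 m or distance between small_1 and small_seat_3 below 0.006 m) and (distance between small_2 and small_seat_1 below 0.006 m or distance between small_2 and small_seat_2 below 0.006 m or distance between small_2 and small_seat_3 below 0.006 m) and (distance between small_3 and small_seat_1 below 0.006 m or distance between small_3 and small_seat_2 below 0.006 m or distance between small_3 and small_seat_3 below 0.006 m) and (distance between large_1 and large_seat_1 below 0.006 m or distance between large_1 and large_seat_2 below 0.006 m or distance between large_1 and large_seat_3 below 0.006 m) and (distance between large_2 and large_seat_1 below 0.006 m or distance between large_2 and large_seat_2 below 0.006 m or distance between large_2 and large_seat_3 below 0.006 m) and (distance between large_3 and large_seat_1 below 0.006 m or distance between large_3 and large_seat_2 below 0.006 m or distance between large_3 and large_seat_3 below 0.006 m)), for 1 s.
At the end, for the whole second after the job is handed in: Gripper holds the carrier (finger force > 2 N), underside 60-160 mm above the bench, centre within 60 mm of the tray's, level to 0.07 rad, still (< 0.03 m/s, 0.2 rad/s), off the tray; every bottle within 6 mm of a seat of its own size (all of step 2); the arm keeps its last pose, push and grip.
It fails at once if a bottle is tipped (more than 35 degrees) (angle between any of small_1, small_2, small_3, large_1, large_2, large_3's own z axis and vertical above 0.6 rad).
It fails at once if the carrier is tipped (more than 15 degrees) (angle between carrier's own z axis and vertical above 0.26 rad).
It fails at once if a bystander (white bottle, timer, jar lid, shell) is shifted by more than 30 mm (distance of any of gall_bottle, timer, jar_lid, shell from where it was at the start of the episode above 0.03 m).
It also fails if it takes over 72 s, if anything falls off the work surface, if the arm or the gripper's body presses on something with over 40 N, if the wrist force passes 120 N, or if a joint passes its speed limit or range.

ROBOT

A 6-joint arm with a two-finger parallel gripper is mounted at the origin on a cart in front of the work surface, level with it; the furniture and walls round the work are solid. World frame = base frame: x ahead of the robot, y to its left, z up, the work surface at z = 0. Lengths are in m, angles in rad, forces in N, time in s.
With the tool pointing down it reaches from about 0.375 to 0.9 m from the base axis. Payload 3.1 kg.
Tool frame: the origin (TCP) lies on the centre line of the jaws, within the pads' length; the fingertips stand ahead of it and the grasp point (between the pads) lies 3 mm ahead of it (robot.tip_reach is the z of the fingertips in the tool frame, in m); z points along the fingers, y is the line along which they close (so a half turn about z gives the same grasp; the last joint's range is limited). The gripper opens to 87 mm and grips with 3 to 60 N. Pads are 19 mm wide; open, the fingers measure 117 mm over their backs; the gripper's body (75 mm by 190 mm) begins 51 mm behind the grasp point.
Start: joints at [0.992, 0.527, 1.433, -0, 1.181, -0.178], TCP at [0.244, 0.575, 0.245] pointing down, gripper open.
Joint ranges: [-3.08, 3.08], [-0.75, 2.2], [0.22, 2.44], [-1.43, 4.57], [0, 2.65], [-2.85, 2.85]. Speed limits (rad/s): [2.79, 2.79, 3.14, 3.14, 3.14, 3.14].

INTERFACE

Orientations are given as a unit quaternion [x, y, z, w].
In Python, from rig import sensors, eyes, ticket, robot gives the robot as it stands.
- The arm moves only by the tool drive_tool, never from a script. Its argument "deltas" is a list that holds one entry, the list of rows, each a list of 6 numbers: the shift along the tool's x, y, z in mm, then the turn, a rotation vector about the tool's x, y, z in rad. A call has 1 to 8 rows; each row shifts and turns the commanded pose from where the row before left it, along the tool's axes as they then stand; what a row does not reach is not made up. A row lasts 1/12 s, in which the tool goes at most 41.7 mm and 7.16 degrees, less where a joint would pass 70% of its speed; a pose out of reach is approached as far as the arm can. A call is refused whole if a number of a shift passes 41.7 or a number of a turn 0.125, either way. A call with a gripper value outside its range is refused whole. "gripper" is the opening in per cent of the stroke, from 0 (shut) to 100 (fully open), set as the call begins (left out, the last holds). The fingers move at their own pace and stop on an object; "squeeze" is the grip in N (left out, the last holds). Time passes only in rows, so rows that do not move let the fingers close. It gives the time, the measured TCP pose, the force, the opening and the grip force at its end, in the units of the state.
- sensors.get_obs(): the state, without advancing time (a new reading comes with each control period).
- eyes.camera(name): name is "scene" or "top" or "wrist"; returns a dict with "img" (384x512x3 uint8, red, green, blue), "fov_y" (degrees; the focal length in pixels is half the picture's height over the tangent of half this angle, whatever the lens; pixels are square), "cx", "cy" (the principal point, pixels), "xyz" and "attitude" of the camera in the world; the wrist camera has in their place "hand_eye" (4x4, takes a point from camera to tool coordinates, whose origin is the TCP and whose axes are the flange's). Camera axes: x right, y up, looking along -z (the intrinsics and any distortion apply to the point x, -y, -z); pixel columns grow to the right and rows downward; lengths in m; the calibration is good to about 2 mm. A picture is of the moment at which its call begins: read the wrist's pose just before it. There is no depth.
- ticket.hand_in(): hands the job in; it is judged then, once.
The state is a dict: "time": time; "q": joint angles; "joint_velocities": joint speeds; "joint_torque": joint torques, N m; "position": TCP position; "tool_rot": TCP orientation; "ft_force": force on the tool from outside, world axes, zero at the start; "moment": the same for the moment, N m; "grip_width": finger opening in m; "grip_force": force on a finger pad.
Only numpy, scipy, OpenCV 4.12 (cv2) and the standard library are available. Lean on these libraries where they do the work, as an engineer would, in place of code of your own. Each camera call takes 0.05 s, during which the arm holds its last target. There are 200 camera calls.

## Working session

There is one attempt and no reset: what is moved stays moved. The work goes in short steps, Python scripts to look and compute and a tool call to move; the robot and the scene stay as the last step left them, time stands still between calls to the robot, and variables do not carry over. Pictures are saved under pics/ and viewed, at most 10 in all, crops included, and the job is handed in when it is done.

Besides the shell and the picture viewer there is one more tool, called after "Request:" as name(argument=value, ...), one argument or row to a line, values as JSON. drive_tool: Moves the arm, as the interface text tells. Its arguments: {"type":"object","properties":{"deltas":{"type":"array"},"gripper":{"type":"number"},"squeeze":{"type":"number"}},"required":["deltas"]}

```bash
mkdir -p pics; ls; python3 - <<'E'
from rig import sensors,eyes,robot
import cv2,pickle
o=sensors.get_obs();print(o, robot.tip_reach)
d={}
for n in("scene","top","wrist"):
    c=eyes.camera(n);d[n]=c
    print({k:v for k,v in c.items() if k!='img'})
    if n!="wrist": cv2.imwrite(f'pics/{n}0.png',cv2.resize(c['img'][...,::-1],(800,600),interpolation=cv2.INTER_CUBIC))
pickle.dump(d,open('c0.pkl','wb'))
E
```

```text
pics
{'time': 0.0, 'q': array([ 9.91535134e-01,  5.28478557e-01,  1.43390507e+00, -3.16282431e-05,
        1.18140851e+00, -1.78498177e-01]), 'joint_velocities': array([-1.97013438e-04, -2.10908177e-03, -2.04021971e-04,  1.56740498e-03,
        7.90989012e-05, -7.26772355e-04]), 'joint_torque': array([ 9.23877269e-04, -4.40032017e+01, -1.76599556e+01,  6.34270068e-02,
        5.80123113e-02, -1.58114563e-04]), 'position': array([0.24341945, 0.57489614, 0.2435631 ]), 'tool_rot': array([ 1.99037200e-01,  9.79991318e-01, -1.02715619e-03, -3.93185553e-04]), 'ft_force': array([ 0.87172219, -0.34652825,  0.31677212]), 'moment': array([-0.05286796,  0.02803261, -0.06479825]), 'grip_force': 0.0, 'grip_width': 0.0873124510369308} 0.022
{'fov_y': 45.044430138674315, 'cx': 254.65975469026037, 'cy': 200.3874194631299, 'xyz': array([-0.10905908, -0.43136403,  1.05202713]), 'attitude': array([ 0.3033473 , -0.14980781, -0.41375766,  0.84518793])}
{'fov_y': 56.84400871060399, 'cx': 247.86710505100532, 'cy': 190.33472274555464, 'xyz': array([0.34661905, 0.0325922 , 1.17382951]), 'attitude': array([-0.04149179,  0.0443495 ,  0.71491719, -0.69656655])}
{'fov_y': 63.80783770103775, 'cx': 257.52515840818563, 'cy': 190.11854846117203, 'hand_eye': array([[-8.19887124e-05,  9.62528691e-01,  2.71179853e-01,
         7.37348802e-02],
       [ 9.99999856e-01, -6.49692569e-05,  5.32943257e-04,
        -1.03566443e-03],
       [ 5.30591529e-04,  2.71179858e-01, -9.62528547e-01,
        -1.40355323e-01],
       [ 0.00000000e+00,  0.00000000e+00,  0.00000000e+00,
         1.00000000e+00]])}
```

View pics/top0.png

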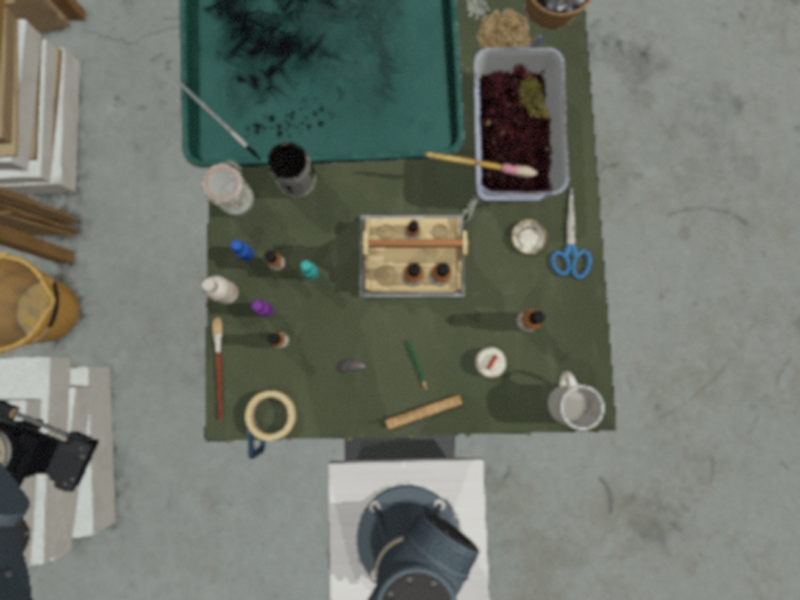

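View pics/scene0.png

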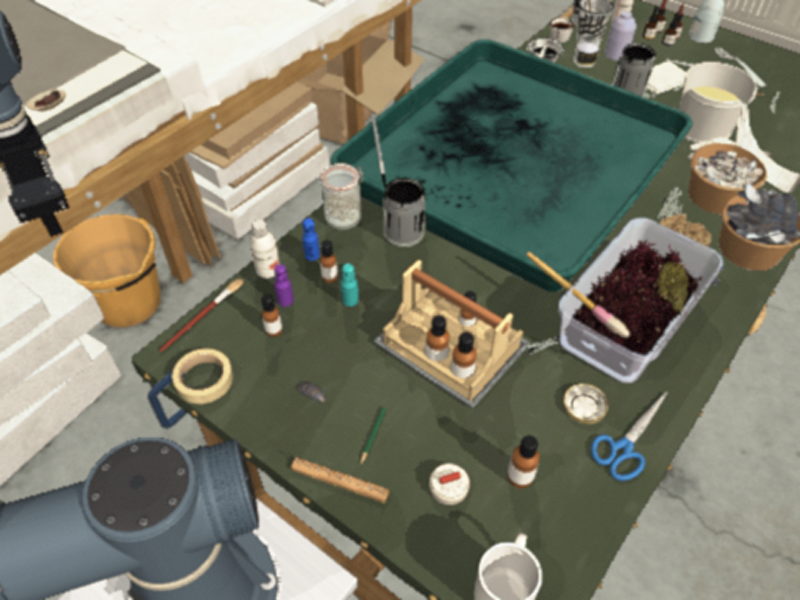

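The top view shows amber caps at about (275,258), (283,340) and (535,318). The blue (242,248), turquoise (310,268) and purple (262,308) bottles are look-alikes. The first two amber ones are small and the third is large. I'll confirm this in a crop.

```bash
cat > h.py <<'E'
import numpy as np,cv2,pickle
from scipy.spatial.transform import Rotation as R
def cam(c,obs=None):
    f=192/np.tan(np.radians(c['fov_y'])/2)
    if 'xyz' in c: M=R.from_quat(c['attitude']).as_matrix();p=np.array(c['xyz'])
    else:
        T=np.eye(4);T[:3,:3]=R.from_quat(obs['tool_rot']).as_matrix();T[:3,3]=obs['position']
        T=T@c['hand_eye'];M=T[:3,:3];p=T[:3,3]
    return f,c['cx'],c['cy'],M,p
def ray(c,uv,z,obs=None):
    f,cx,cy,M,p=cam(c,obs);d=M@np.array([(uv[0]-cx)/f,-(uv[1]-cy)/f,-1]);return p+d*(z-p[2])/d[2]
def proj(c,P,obs=None):
    f,cx,cy,M,p=cam(c,obs);q=(np.atleast_2d(P)-p)@M;return np.c_[cx+f*q[:,0]/-q[:,2],cy-f*q[:,1]/-q[:,2]]
E
python3 - <<'E'
from h import *
d=pickle.load(open('c0.pkl','rb'))
t=d['top']['img'][...,::-1];s=d['scene']['img'][...,::-1]
a=cv2.resize(t[130:230,140:360],(792,360),interpolation=cv2.INTER_CUBIC) #3.6
b=cv2.resize(s[135:235,145:345],(480,240),interpolation=cv2.INTER_CUBIC) #2.4
b2=cv2.resize(s[260:325,305:391],(312,240))
im=np.vstack([a,np.hstack([b,cv2.resize(s[260:330,300:391],(312,240),interpolation=cv2.INTER_CUBIC)])])
cv2.imwrite('pics/crop1.png',im)
E
```

```text
(no output)
```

View pics/crop1.png

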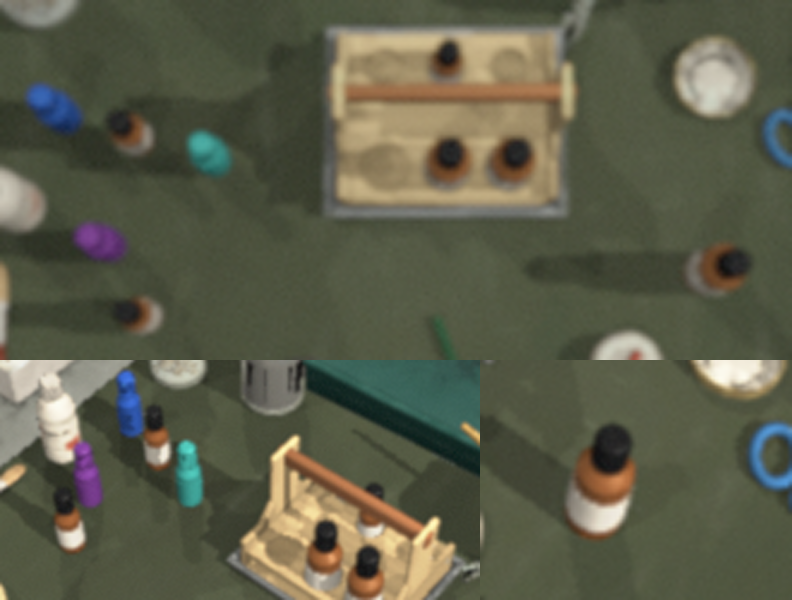

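```bash
python3 - <<'E'
from h import *
d=pickle.load(open('c0.pkl','rb'));t=d['top'];s=d['scene']
f=lambda x,y:(140+x/3.6-.4,130+y/3.6-.4)
for n,a,b,z in[('A',(123,126),(209.6,159.6),.081),('B',(126,312),(172,193.3),.081),('L',(734,264),(338.5,285.4),.098)]:
    P=ray(t,f(*a),z);print(n,P,ray(s,b,z),proj(s,P))
# tray rim top z=.014 corners
C=[ray(t,f(*p),.014) for p in[(324,28),(570,28),(568,216),(324,216)]]
print(np.array(C),np.mean(C,0),np.linalg.norm(C[0]-C[1]),np.linalg.norm(C[1]-C[2]))
for p in[(340,92),(567,92)]:print('handle',ray(t,f(*p),.145))
for p,z in[((448,53),.009+.081),((450,153),.009+.098),((515,154),.107),((385,164),.038),((388,66),.038),((510,66),.038)]:print(ray(t,f(*p),z))
for n,p in[('teal',(203,140)),('blue',(42,97)),('purple',(90,236))]:print(n,ray(t,f(*p),.081))
E
```

```text
A [0.56705425 0.25610714 0.081     ] [0.56738978 0.25757072 0.081     ] [[209.90000699 159.88398153]]
B [0.40549202 0.25368469 0.081     ] [0.40618687 0.25336531 0.081     ] [[171.73896438 193.39740284]]
L [ 0.43173965 -0.26343692  0.098     ] [ 0.4321071  -0.26072697  0.098     ] [[339.42328355 286.14800367]]
[[ 0.66860399  0.08261163  0.014     ]
 [ 0.66276453 -0.14660324  0.014     ]
 [ 0.48635242 -0.13713385  0.014     ]
 [ 0.49212376  0.08612572  0.014     ]] [ 0.57746117 -0.02874993  0.014     ] 0.2292892383127851 0.17666607524506728
handle [0.57796802 0.06489944 0.145     ]
handle [ 0.57319363 -0.12156381  0.145     ]
[ 0.62247906 -0.02790234  0.09      ]
[ 0.53145591 -0.02590106  0.107     ]
[ 0.5291817  -0.08091405  0.107     ]
[0.53487774 0.0291648  0.038     ]
[0.62501326 0.02411948 0.038     ]
[ 0.62217912 -0.08679401  0.038     ]
teal [0.55291372 0.18671774 0.081     ]
blue [0.59456391 0.32662263 0.081     ]
purple [0.47158778 0.28454792 0.081     ]
```

Confirmed: A at (123,126) and B at (126,312) in the crop are small amber bottles, and L at (734,264) is the large amber one. The coloured ones are not meant. The free holes are the left large one and the left and right small ones. I'm moving to look from near A and B.

Request:
drive_tool(
  deltas=[
    [[0,0,0,0,0,0.12],[0,0,0,0,0,0.12],[0,0,0,0,0,0.12],[0,0,0,0,0,0.12],[0,0,0,0,0,0.12],[0,0,0,0,0,0.12],[0,0,0,0,0,0.12],[0,0,0,0,0,0.12]],
  ],
  gripper=52,
  squeeze=15,
)

```text
time: 0.82
position: [0.2437, 0.5752, 0.2441]
tool_rot: [0.631, 0.775, -0.0, 0.0]
ft_force: [-0.7, 0.1, 0.5]
grip_width: 0.0474
grip_force: 0.0
```

Request:
drive_tool(
  deltas=[
    [[0,0,0,0,0,0.12],[0,0,0,0,0,0.116],[-30,25.5,0,0,0,0],[-30,25.5,0,0,0,0],[-30,25.5,0,0,0,0],[-30,25.5,0,0,0,0],[-30,25.5,0,0,0,0],[-30,25.5,0,0,0,0]],
  ],
)

```text
time: 1.48
position: [0.3927, 0.3899, 0.2444]
tool_rot: [0.716, 0.698, -0.0, -0.0]
ft_force: [0.3, -0.3, 0.0]
grip_width: 0.045
grip_force: 0.0
```

Request:
drive_tool(
  deltas=[
    [[-30,25.5,0,0,0,0],[-30,25.5,0,0,0,0],[-30,25.5,0,0,0,0],[-30,25.5,0,0,0,0],[0,0,0,0,0,0],[0,0,0,0,0,0]],
  ],
)

```text
time: 1.98
position: [0.4922, 0.2671, 0.2442]
tool_rot: [0.718, 0.696, -0.0, -0.0]
ft_force: [-1.2, 0.8, -1.0]
grip_width: 0.0453
grip_force: 0.0
```

```bash
cat > look.py <<'E'
import sys
from rig import sensors,eyes
from h import *
o=sensors.get_obs();c=eyes.camera('wrist');n=sys.argv[1]
pickle.dump((c,o),open(n+'.pkl','wb'))
print(o['time'],o['position'],R.from_quat(o['tool_rot']).as_matrix().round(4).tolist())
cv2.imwrite(f'pics/{n}.png',cv2.resize(c['img'][...,::-1],(800,600),interpolation=cv2.INTER_CUBIC))
E
python3 look.py w1
```

```text
1.9833 [0.49221927 0.26710005 0.2442292 ] [[0.0306, 0.9995, -0.0005], [0.9995, -0.0306, 0.0001], [0.0, -0.0005, -1.0]]
```

View pics/w1.png

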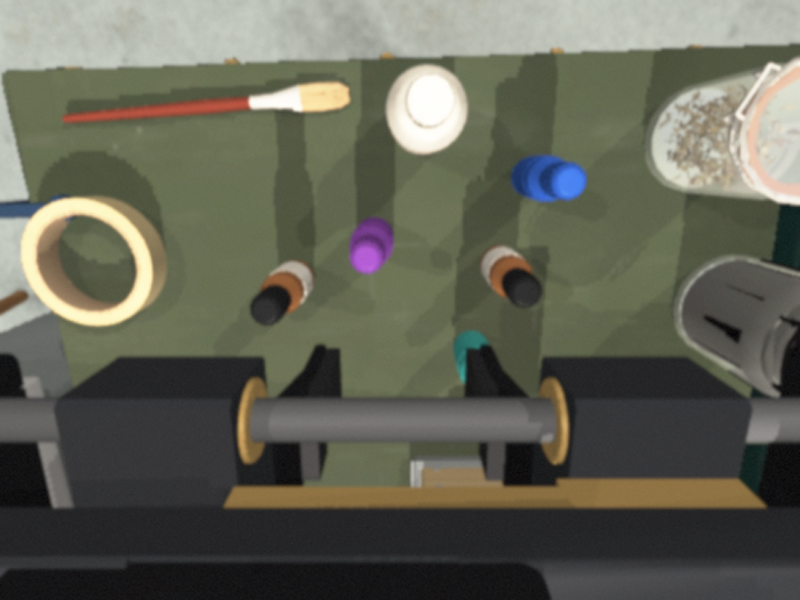

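The wrist view shows the B cap top at about (267,306) and the A cap top at about (524,290). The purple bottle (370,250), the blue one (560,180) and the turquoise one (472,355) stay clear.

```bash
python3 - <<'E'
from h import *
c,o=pickle.load(open('w1.pkl','rb'))
for n,p in[('B',(267,306)),('A',(524,290))]:
    P=ray(c,(p[0]*.64-.18,p[1]*.64-.18),.096,o);M=R.from_quat(o['tool_rot']).as_matrix();print(n,P,(P-o['position'])@M*1000)
E
```

```text
B [0.40692995 0.25570753 0.096     ] [-14.00035617 -84.83064458 148.269029  ]
A [0.56719304 0.26116913 0.096     ] [ -3.64291807  75.19061803 148.19324325]
```

Request:
drive_tool(
  deltas=[
    [[-2,25,20,0,0,0],[-2,25,30,0,0,0],[-2,25,30,0,0,0],[0,0,14,0,0,0],[0,0,0,0,0,0],[0,0,0,0,0,0]],
  ],
)

```text
time: 2.53
position: [0.5636, 0.2622, 0.1494]
tool_rot: [0.716, 0.699, -0.002, -0.001]
ft_force: [-0.2, 0.1, 0.7]
grip_width: 0.0454
grip_force: 0.0
```

```bash
python3 look.py w2
```

```text
2.5333 [0.56359611 0.26217753 0.14943174] [[0.024, 0.9997, -0.0041], [0.9997, -0.024, -0.0006], [-0.0007, -0.004, -1.0]]
```

View pics/w2.png

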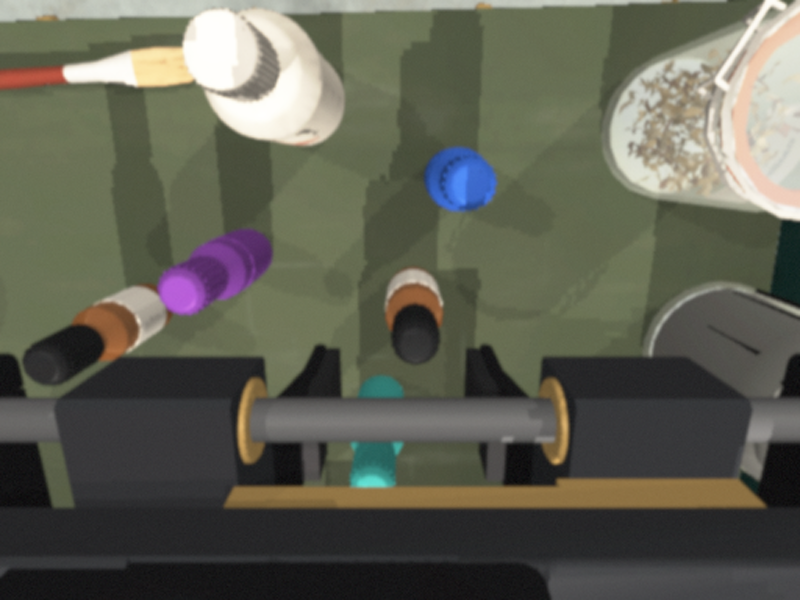

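The A cap top is at about (415,338), between the jaws. The turquoise bottle is clear of the fingers.

```bash
cat > px.py <<'E'
import sys
from h import *
from rig import sensors
c,o=pickle.load(open(sys.argv[1]+'.pkl','rb'));n=sensors.get_obs()
M=R.from_quat(n['tool_rot']).as_matrix();print('now',n['position'])
for a in sys.argv[2:]:
    u,v,z=map(float,a.split(','));P=ray(c,(u*.64-.18,v*.64-.18),z,o);print(P,((P-n['position'])@M*1000).round(1))
E
python3 px.py w2 415,338,.096
```

```text
now [0.56437519 0.26233596 0.15080069]
[0.56867215 0.26231139 0.096     ] [ 0.1  4.4 54.8]
```

Request:
drive_tool(
  deltas=[
    [[0,1,20,0,0,0],[0,1,20,0,0,0],[0,0,13,0,0,0],[0,0,0,0,0,0],[0,0,0,0,0,0]],
  ],
)

```text
time: 3.0
position: [0.5673, 0.2618, 0.0988]
tool_rot: [0.716, 0.698, 0.0, 0.0]
ft_force: [-0.2, 1.2, -0.1]
grip_width: 0.0451
grip_force: 0.0
```

Request:
drive_tool(
  deltas=[
    [[0,0,0,0,0,0],[0,0,0,0,0,0],[0,0,0,0,0,0],[0,0,0,0,0,0],[0,0,0,0,0,0],[0,0,0,0,0,0]],
  ],
  gripper=10,
  squeeze=15,
)

```text
time: 3.5
position: [0.5683, 0.261, 0.0982]
tool_rot: [0.716, 0.698, 0.001, 0.0]
ft_force: [0.3, -0.4, 3.1]
grip_width: 0.0206
grip_force: 15.0
```

Request:
drive_tool(
  deltas=[
    [[0,0,-15,0,0,0],[0,0,-30,0,0,0],[0,0,-30,0,0,0],[0,0,-30,0,0,0],[0,0,-30,0,0,0],[0,0,-30,0,0,0],[-20,5,0,0,0,0],[-33,9,0,0,0,0]],
  ],
)

```text
time: 4.17
position: [0.5807, 0.2101, 0.2653]
tool_rot: [0.715, 0.699, 0.003, 0.001]
ft_force: [0.9, -0.2, -1.4]
grip_width: 0.0206
grip_force: 15.0
```

Request:
drive_tool(
  deltas=[
    [[-33,9,0,0,0,0],[-33,9,0,0,0,0],[-33,9,0,0,0,0],[-33,9,0,0,0,0],[-30,7,0,0,0,0],[-18,4,0,0,0,0],[0,0,0,0,0,0],[0,0,0,0,0,0]],
  ],
)

```text
time: 4.83
position: [0.6225, 0.0253, 0.2621]
tool_rot: [0.717, 0.697, -0.0, -0.001]
ft_force: [-0.1, 0.1, -1.4]
grip_width: 0.0203
grip_force: 15.0
```

```bash
python3 look.py w3
```

```text
4.8333 [0.62245235 0.02532517 0.26208741] [[0.0287, 0.9996, -0.0011], [0.9996, -0.0287, 0.0007], [0.0007, -0.0012, -1.0]]
```

View pics/w3.png

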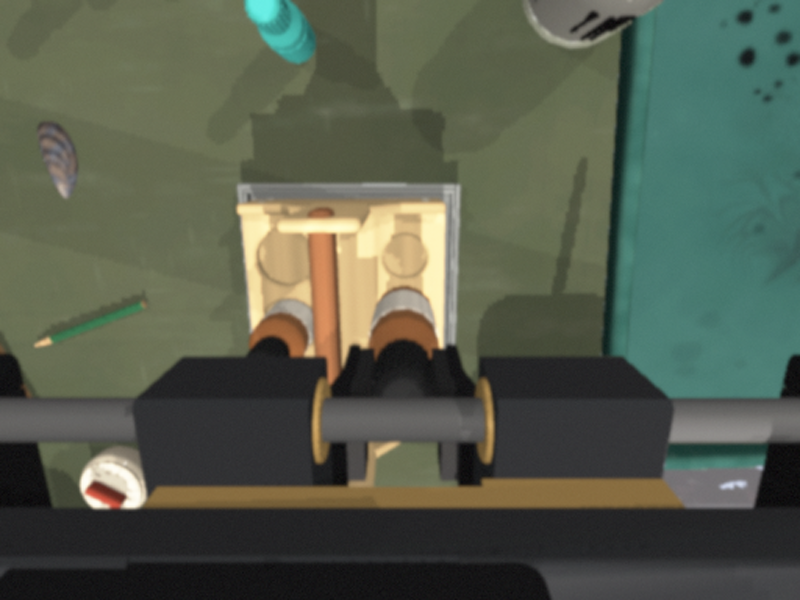

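The free small hole lies at about (405,255) and the held bottle base arc at about (404,290). I'll enlarge this for accuracy.

```bash
python3 - <<'E'
from h import *
c,o=pickle.load(open('w3.pkl','rb'))
im=c['img'][...,::-1][112:232,145:305]
cv2.imwrite('pics/w3c.png',cv2.resize(im,(800,600),interpolation=cv2.INTER_CUBIC))
E
```

```text
(no output)
```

View pics/w3c.png

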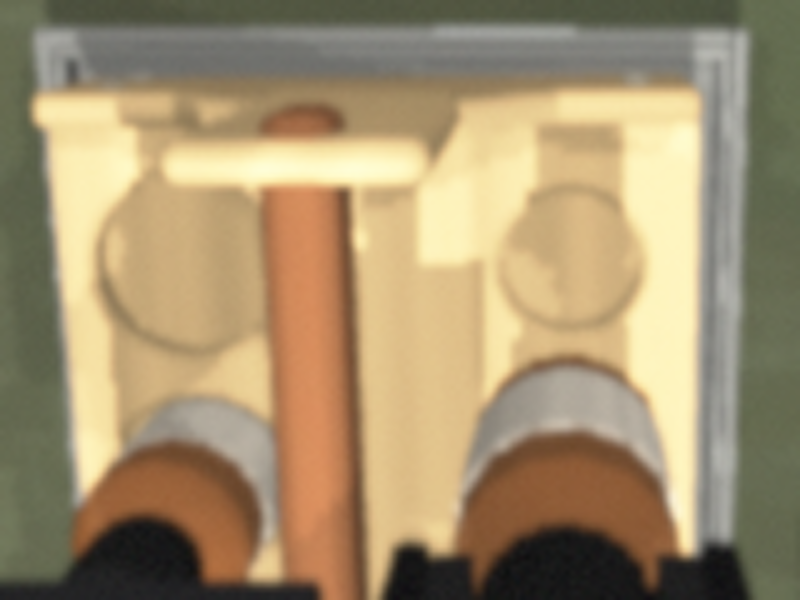

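```bash
python3 - <<'E'
from h import *
c,o=pickle.load(open('w3.pkl','rb'))
f=lambda x,y:(145+x/5-.4,112+y/5-.4)
print('hole',ray(c,f(572,257),.038,o),'Lhole bottom/left',ray(c,f(190,352),.038,o),ray(c,f(100,255),.038,o))
print('handle',ray(c,f(305,200),.145,o),ray(c,f(318,580),.145,o))
P=o['position']
for zb in(.160,.164,.167):
  b=ray(c,f(572,358),zb,o);print('base far edge',b,'centre~',b-[0,.015,0], 'rel', (b-[0,.015,0]-P))
E
```

```text
hole [0.62410302 0.02941567 0.038     ] Lhole bottom/left [0.53036267 0.0086038  0.038     ] [0.51106663 0.0331306  0.038     ]
handle [0.57981632 0.06057571 0.145     ] [ 0.57705766 -0.00787912  0.145     ]
base far edge [0.62385109 0.03583391 0.16      ] centre~ [0.62385109 0.02083391 0.16      ] rel [ 0.00139873 -0.00449126 -0.10208741]
base far edge [0.62386532 0.03686316 0.164     ] centre~ [0.62386532 0.02186316 0.164     ] rel [ 0.00141297 -0.00346201 -0.09808741]
base far edge [0.623876   0.03763509 0.167     ] centre~ [0.623876   0.02263509 0.167     ] rel [ 0.00142365 -0.00269008 -0.09508741]
```

Request:
drive_tool(
  deltas=[
    [[4,1,10,0,0,0],[0,0,30,0,0,0],[0,0,30,0,0,0],[0,0,25,0,0,0],[0,0,10,0,0,0],[0,0,0,0,0,0],[0,0,0,0,0,0],[0,0,0,0,0,0]],
  ],
)

```text
time: 5.55
position: [0.625, 0.0309, 0.159]
tool_rot: [0.716, 0.698, 0.001, 0.001]
ft_force: [0.2, 0.7, -0.7]
grip_width: 0.0203
grip_force: 15.0
```

```bash
python3 look.py w4;  python3 - <<'E'
from h import *
c,o=pickle.load(open('w4.pkl','rb'))
im=c['img'][...,::-1][130:250,165:325]
cv2.imwrite('pics/w4c.png',cv2.resize(im,(800,600),interpolation=cv2.INTER_CUBIC))
E
```

```text
5.55 [0.62500843 0.03093973 0.15902438] [[0.0251, 0.9997, 0.0032], [0.9997, -0.0251, -0.0003], [-0.0002, 0.0032, -1.0]]
```

View pics/w4c.png

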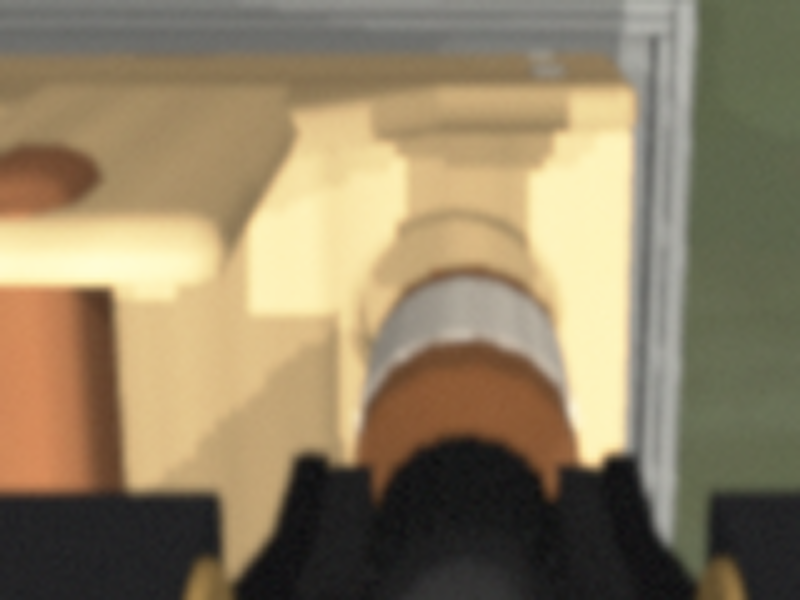

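The hole's far edge is at (463,210) and its sides are at 362 and 560. The bottle base's far edge is at (465,269).

```bash
python3 - <<'E'
from h import *
c,o=pickle.load(open('w4.pkl','rb'))
f=lambda x,y:(165+x/5-.4,130+y/5-.4)
print('hole',ray(c,f(463,210),.038,o)-[0,.017,0],ray(c,f(362,310),.038,o)+[.017,0,0],ray(c,f(560,310),.038,o)-[.017,0,0])
for z in(.059,.061,.063):print('base',ray(c,f(465,269),z,o)-[0,.015,0])
E
```

```text
hole [0.62552941 0.02987067 0.038     ] [0.62426802 0.02932316 0.038     ] [0.62517386 0.0284098  0.038     ]
base [0.62567387 0.0267506  0.059     ]
base [0.62567994 0.02726846 0.061     ]
base [0.625686   0.02778633 0.063     ]
```

Request:
drive_tool(
  deltas=[
    [[2,-0.5,0,0,0,0],[0,0,8,0,0,0],[0,0,8,0,0,0],[0,0,8,0,0,0],[0,0,6,0,0,0],[0,0,0,0,0,0]],
  ],
)

```text
time: 6.1
position: [0.6223, 0.0323, 0.1255]
tool_rot: [0.716, 0.698, -0.001, -0.001]
ft_force: [-0.2, -0.7, -0.8]
grip_width: 0.0203
grip_force: 15.0
```

Request:
drive_tool(
  deltas=[
    [[0,0,8,0,0,0],[0,0,6,0,0,0],[0,0,2,0,0,0],[0,0,1,0,0,0],[0,0,0,0,0,0],[0,0,0,0,0,0]],
  ],
)

```text
time: 6.6
position: [0.6233, 0.0324, 0.1106]
tool_rot: [0.716, 0.698, -0.0, -0.0]
ft_force: [-0.8, -0.6, -0.3]
grip_width: 0.0206
grip_force: 15.0
```

Request:
drive_tool(
  deltas=[
    [[0,0,1,0,0,0],[0,0,1,0,0,0],[0,0,0.5,0,0,0],[0,0,0,0,0,0],[0,0,0,0,0,0]],
  ],
)

```text
time: 7.02
position: [0.6234, 0.0324, 0.1081]
tool_rot: [0.716, 0.698, 0.0, 0.0]
ft_force: [1.1, -0.5, 0.1]
grip_width: 0.0205
grip_force: 15.0
```

Request:
drive_tool(
  deltas=[
    [[0,0,0,0,0,0],[0,0,0,0,0,0],[0,0,0,0,0,0],[0,0,-5,0,0,0],[0,0,-10,0,0,0],[0,0,-25,0,0,0],[0,0,-35,0,0,0],[0,0,-35,0,0,0]],
  ],
  gripper=34,
)

```text
time: 7.68
position: [0.6227, 0.0325, 0.2193]
tool_rot: [0.716, 0.698, -0.001, -0.001]
ft_force: [0.3, 0.0, -0.6]
grip_width: 0.0298
grip_force: 0.0
```

Request:
drive_tool(
  deltas=[
    [[0,0,-30,0,0,0],[18,-18,-14,0,0,0],[28,-29,0,0,0,0],[28,-29,0,0,0,0],[28,-29,0,0,0,0],[28,-29,0,0,0,0],[28,-29,0,0,0,0],[28,-29,0,0,0,0]],
  ],
)

```text
time: 8.35
position: [0.4348, 0.2244, 0.2633]
tool_rot: [0.716, 0.698, 0.001, 0.0]
ft_force: [0.6, 0.2, -0.7]
grip_width: 0.0295
grip_force: 0.0
```

Request:
drive_tool(
  deltas=[
    [[20,-20,20,0,0,0],[10,-10.5,35,0,0,0],[0,0,35,0,0,0],[0,0,20,0,0,0],[0,0,0,0,0,0],[0,0,0,0,0,0],[0,0,0,0,0,0]],
  ],
  gripper=52,
)

```text
time: 8.93
position: [0.4079, 0.2544, 0.1535]
tool_rot: [0.716, 0.698, 0.001, 0.001]
ft_force: [0.2, -0.3, -0.2]
grip_width: 0.0449
grip_force: 0.0
```

```bash
python3 look.py w5
```

```text
8.9333 [0.40786131 0.25444223 0.15351073] [[0.0263, 0.9997, 0.0028], [0.9997, -0.0263, 0.001], [0.0011, 0.0028, -1.0]]
```

View pics/w5.png

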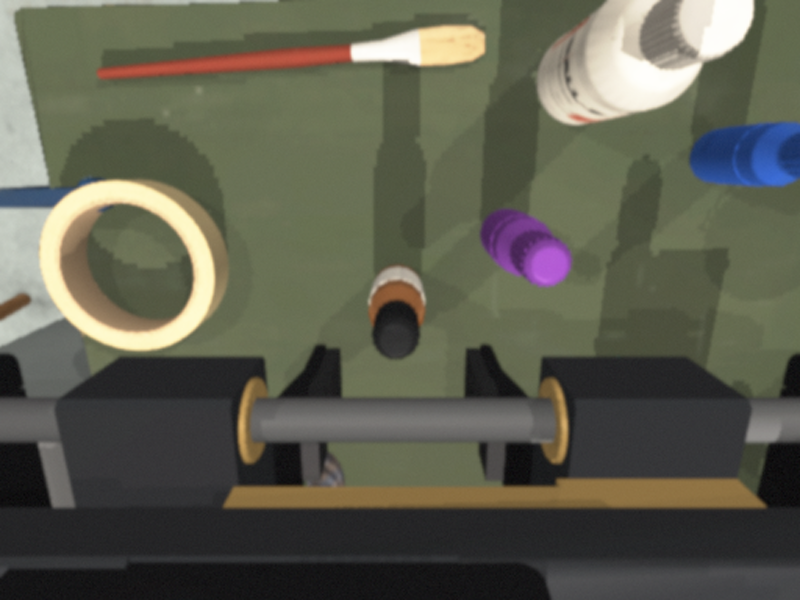

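The B cap top is at about (396,334). The purple bottle (548,262) is clear of the right finger.

```bash
python3 px.py w5 396,334,.096
```

```text
now [0.40811755 0.2544704  0.15381167]
[0.40514961 0.25518938 0.096     ] [ 0.6 -3.2 57.8]
```

Request:
drive_tool(
  deltas=[
    [[-1,-2.5,18,0,0,0],[0,0,20,0,0,0],[0,0,17,0,0,0],[0,0,0,0,0,0],[0,0,0,0,0,0]],
  ],
)

```text
time: 9.4
position: [0.4047, 0.2532, 0.0979]
tool_rot: [0.716, 0.698, 0.0, 0.0]
ft_force: [0.5, 0.3, 0.3]
grip_width: 0.0455
grip_force: 0.0
```

Request:
drive_tool(
  deltas=[
    [[0,0,0,0,0,0],[0,0,0,0,0,0],[0,0,0,0,0,0],[0,0,0,0,0,0],[0,0,0,0,0,0],[0,0,0,0,0,0]],
  ],
  gripper=10,
)

```text
time: 9.9
position: [0.4045, 0.2534, 0.0976]
tool_rot: [0.716, 0.698, 0.001, 0.0]
ft_force: [0.3, 0.2, 4.3]
grip_width: 0.0206
grip_force: 15.0
```

Request:
drive_tool(
  deltas=[
    [[0,0,-15,0,0,0],[0,0,-30,0,0,0],[0,0,-30,0,0,0],[0,0,-30,0,0,0],[0,0,-30,0,0,0],[0,0,-30,0,0,0],[-15,10.5,-5,0,0,0],[-30,20.5,0,0,0,0]],
  ],
)

```text
time: 10.57
position: [0.4335, 0.2094, 0.2698]
tool_rot: [0.715, 0.7, 0.003, 0.001]
ft_force: [0.4, 0.4, -0.7]
grip_width: 0.0205
grip_force: 15.0
```

Request:
drive_tool(
  deltas=[
    [[-30,20.5,0,0,0,0],[-30,20.5,0,0,0,0],[-30,20.5,0,0,0,0],[-30,20.5,0,0,0,0],[-30,20.5,0,0,0,0],[-30,20.5,0,0,0,0],[-30,20.5,0,0,0,0],[-30,20.5,0,0,0,0]],
  ],
)

```text
time: 11.23
position: [0.5917, -0.0383, 0.2666]
tool_rot: [0.716, 0.698, -0.0, -0.001]
ft_force: [1.5, 0.1, -0.3]
grip_width: 0.0204
grip_force: 15.0
```

Request:
drive_tool(
  deltas=[
    [[-30,20.5,0,0,0,0],[-14.5,9,0,0,0,0],[0,0,20,0,0,0],[0,0,30,0,0,0],[0,0,30,0,0,0],[0,0,20,0,0,0],[0,0,0,0,0,0],[0,0,0,0,0,0]],
  ],
)

```text
time: 11.9
position: [0.6189, -0.0818, 0.1658]
tool_rot: [0.716, 0.698, -0.001, -0.002]
ft_force: [0.1, 0.1, -0.3]
grip_width: 0.0206
grip_force: 15.0
```

```bash
python3 look.py w6;  python3 - <<'E'
from h import *
c,o=pickle.load(open('w6.pkl','rb'))
im=c['img'][...,::-1][130:250,165:325]
cv2.imwrite('pics/w6c.png',cv2.resize(im,(800,600),interpolation=cv2.INTER_CUBIC))
E
```

```text
11.9 [ 0.61888361 -0.08176017  0.16579841] [[0.0261, 0.9997, -0.0035], [0.9997, -0.0261, 0.0011], [0.001, -0.0035, -1.0]]
```

View pics/w6c.png

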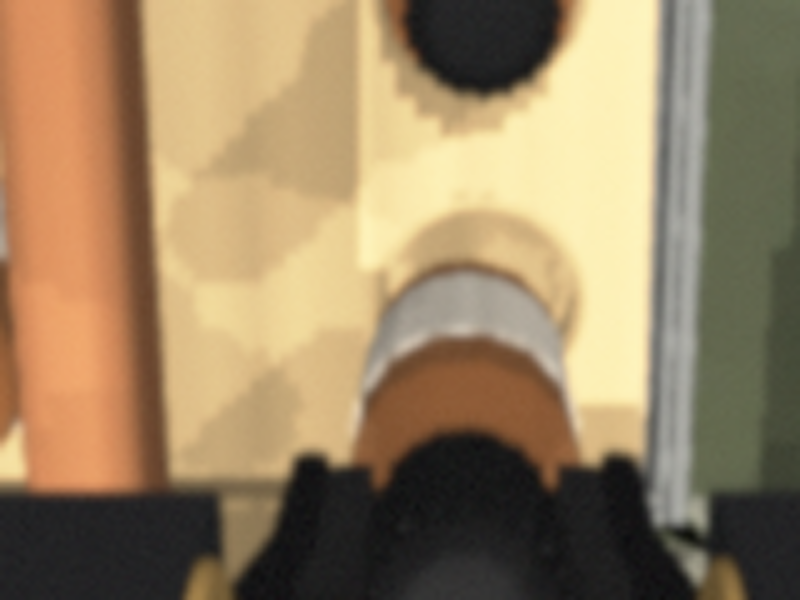

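The hole's far edge is at (482,210) and its sides are at 384 and 580. The base's far edge is at (468,263).

```bash
python3 - <<'E'
from h import *
c,o=pickle.load(open('w6.pkl','rb'))
f=lambda x,y:(165+x/5-.4,130+y/5-.4)
print('hole',ray(c,f(482,210),.038,o)-[0,.017,0],ray(c,f(384,310),.038,o)+[.017,0,0],ray(c,f(580,310),.038,o)-[.017,0,0])
z=o['position'][2]-.0978
for z in(z,z+.002):print('base',z,ray(c,f(468,263),z,o)-[0,.015,0])
E
```

```text
hole [ 0.62192    -0.08422023  0.038     ] [ 0.6207656  -0.08524941  0.038     ] [ 0.62221259 -0.0861417   0.038     ]
base 0.06799841132638332 [ 0.61941926 -0.08426535  0.06799841]
base 0.06999841132638332 [ 0.61943486 -0.08375865  0.06999841]
```

Request:
drive_tool(
  deltas=[
    [[0,2.2,4,0,0,0],[0,0,8,0,0,0],[0,0,8,0,0,0],[0,0,8,0,0,0],[0,0,8,0,0,0],[0,0,4,0,0,0],[0,0,0,0,0,0]],
  ],
)

```text
time: 12.53
position: [0.621, -0.0818, 0.1254]
tool_rot: [0.716, 0.698, -0.001, -0.001]
ft_force: [-0.2, -0.7, -0.2]
grip_width: 0.0202
grip_force: 15.0
```

Through the deck without force, continuing down to the floor.

Request:
drive_tool(
  deltas=[
    [[0,0,8,0,0,0],[0,0,6,0,0,0],[0,0,2,0,0,0],[0,0,1,0,0,0],[0,0,0.8,0,0,0],[0,0,0,0,0,0],[0,0,0,0,0,0]],
  ],
)

```text
time: 13.12
position: [0.6223, -0.0822, 0.1095]
tool_rot: [0.716, 0.698, 0.0, 0.0]
ft_force: [0.5, -0.6, 0.2]
grip_width: 0.0205
grip_force: 15.0
```

Request:
drive_tool(
  deltas=[
    [[0,0,0.8,0,0,0],[0,0,0.7,0,0,0],[0,0,0,0,0,0],[0,0,0,0,0,0]],
  ],
)

```text
time: 13.45
position: [0.6221, -0.0821, 0.1078]
tool_rot: [0.716, 0.698, 0.0, 0.0]
ft_force: [0.2, 0.5, -1.3]
grip_width: 0.0201
grip_force: 15.0
```

Request:
drive_tool(
  deltas=[
    [[0,0,0,0,0,0],[0,0,0,0,0,0],[0,0,0,0,0,0],[0,0,-5,0,0,0],[0,0,-10,0,0,0],[0,0,-25,0,0,0],[0,0,-35,0,0,0],[0,0,-35,0,0,0]],
  ],
  gripper=34,
)

```text
time: 14.12
position: [0.6214, -0.0819, 0.219]
tool_rot: [0.716, 0.698, -0.0, -0.001]
ft_force: [0.6, -1.1, -0.2]
grip_width: 0.0292
grip_force: 0.0
```

Request:
drive_tool(
  deltas=[
    [[0,0,-30,0,0,0],[-13,-13,-10,0,0,0],[-28,-28,0,0,0,0],[-28,-28,0,0,0,0],[-28,-28,0,0,0,0],[-28,-28,0,0,0,0],[-28,-28,0,0,0,0],[-20,-20,0,0,0,0]],
  ],
)

```text
time: 14.78
position: [0.4424, -0.2522, 0.2589]
tool_rot: [0.717, 0.698, -0.0, 0.001]
ft_force: [-0.0, -0.8, 0.5]
grip_width: 0.0297
grip_force: 0.0
```

Request:
drive_tool(
  deltas=[
    [[-12,-12.5,20,0,0,0],[0,0,35,0,0,0],[0,0,25,0,0,0],[0,0,8,0,0,0],[0,0,0,0,0,0],[0,0,0,0,0,0],[0,0,0,0,0,0]],
  ],
  gripper=55,
)

```text
time: 15.37
position: [0.433, -0.2628, 0.1713]
tool_rot: [0.716, 0.698, 0.0, 0.002]
ft_force: [0.2, -0.7, 0.8]
grip_width: 0.0476
grip_force: 0.0
```

```bash
python3 look.py w7; python3 - <<'E'
from h import *
c,o=pickle.load(open('w7.pkl','rb'))
# dark cap blob, above gripper bar
g=c['img'].max(2)[150:228,215:300];m=(g<55).astype(np.uint8)
n,l,s,ct=cv2.connectedComponentsWithStats(m)
print([(s[i]+np.array([215,150,0,0,0])).tolist() for i in range(1,n) if s[i,4]>60])
P=np.array([.432,-.262,.114]);print(proj(c,P,o))
E
```

```text
15.3667 [ 0.43296124 -0.26283634  0.17132594] [[0.0253, 0.9997, 0.0024], [0.9997, -0.0253, -0.0023], [-0.0023, 0.0025, -1.0]]
[[238, 186, 35, 41, 1119]]
[[255.85733257 213.22198134]]
```

The cap blob is centred at column 255.5, as predicted (255.9), so the jaws are centred. Descending.

Request:
drive_tool(
  deltas=[
    [[0,0,20,0,0,0],[0,0,20,0,0,0],[0,0,15,0,0,0],[0,0,6,0,0,0],[0,0,0,0,0,0],[0,0,0,0,0,0]],
  ],
)

```text
time: 15.92
position: [0.4324, -0.2626, 0.1096]
tool_rot: [0.716, 0.698, 0.0, 0.001]
ft_force: [-0.4, -0.5, 0.9]
grip_width: 0.048
grip_force: 0.0
```

Request:
drive_tool(
  deltas=[
    [[0,0,0,0,0,0],[0,0,0,0,0,0],[0,0,0,0,0,0],[0,0,0,0,0,0],[0,0,0,0,0,0],[0,0,0,0,0,0]],
  ],
  gripper=10,
)

```text
time: 16.42
position: [0.4319, -0.2624, 0.1092]
tool_rot: [0.716, 0.698, -0.0, 0.0]
ft_force: [-0.2, -0.8, 3.1]
grip_width: 0.0241
grip_force: 15.0
```

Request:
drive_tool(
  deltas=[
    [[0,0,-15,0,0,0],[0,0,-30,0,0,0],[0,0,-30,0,0,0],[0,0,-30,0,0,0],[0,0,-30,0,0,0],[0,0,-30,0,0,0],[16,5,0,0,0,0],[33,10.5,0,0,0,0]],
  ],
)

```text
time: 17.08
position: [0.4497, -0.217, 0.2761]
tool_rot: [0.718, 0.696, -0.0, 0.004]
ft_force: [0.7, 0.5, -1.5]
grip_width: 0.0245
grip_force: 15.0
```

Request:
drive_tool(
  deltas=[
    [[33,10.5,0,0,0,0],[33,10.5,0,0,0,0],[33,10.5,0,0,0,0],[33,10.5,0,0,0,0],[33,10.5,0,0,0,0],[33,10.5,0,0,0,0],[33,10,0,0,0,0],[16,5,0,0,0,0]],
  ],
)

```text
time: 17.75
position: [0.5332, 0.0349, 0.2734]
tool_rot: [0.715, 0.699, 0.001, -0.001]
ft_force: [0.0, -0.3, -1.1]
grip_width: 0.0244
grip_force: 15.0
```

Request:
drive_tool(
  deltas=[
    [[0,0,20,0,0,0],[0,0,30,0,0,0],[0,0,30,0,0,0],[0,0,17,0,0,0],[0,0,0,0,0,0],[0,0,0,0,0,0],[0,0,0,0,0,0]],
  ],
)

```text
time: 18.33
position: [0.5338, 0.0311, 0.1776]
tool_rot: [0.716, 0.698, 0.001, 0.001]
ft_force: [-0.3, -0.5, -1.2]
grip_width: 0.0243
grip_force: 15.0
```

```bash
python3 look.py w8;  python3 - <<'E'
from h import *
c,o=pickle.load(open('w8.pkl','rb'))
im=c['img'][...,::-1][115:250,165:345]
cv2.imwrite('pics/w8c.png',cv2.resize(im,(800,600),interpolation=cv2.INTER_CUBIC))
E
```

```text
18.3333 [0.53376304 0.03110471 0.17760828] [[0.0261, 0.9997, 0.0017], [0.9997, -0.0261, -0.0002], [-0.0002, 0.0017, -1.0]]
```

View pics/w8c.png

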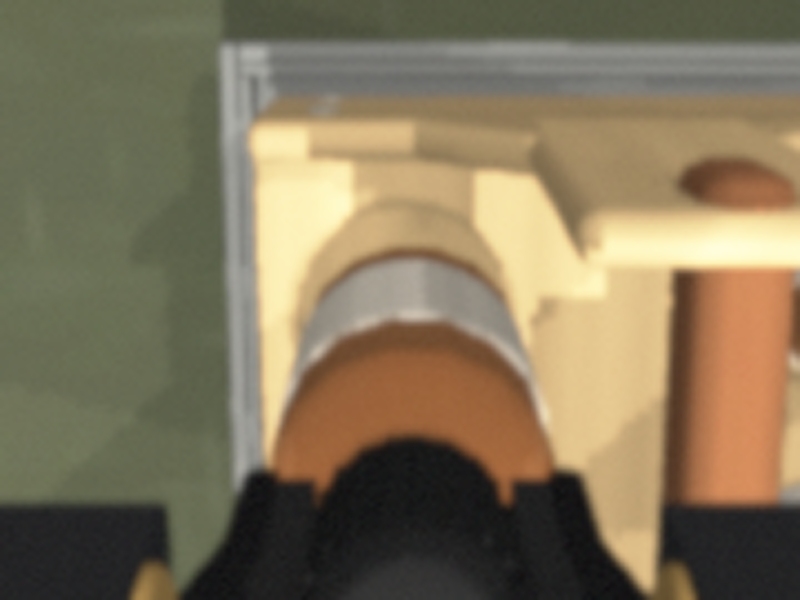

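The hole's far edge is at (404,199) and its left side at 298. The base's far edge is at (415,252). My picture allowance is used up, so from here I work from numbers and forces.

```bash
python3 - <<'E'
from h import *
c,o=pickle.load(open('w8.pkl','rb'));k=800/180
f=lambda x,y:(165+x/k-.4,115+y/k-.4)
print('hole',ray(c,f(404,199),.038,o)-[0,.0225,0],ray(c,f(298,310),.038,o)+[.0225,0,0])
z=o['position'][2]-.1094
print('base',z,ray(c,f(415,252),z,o)-[0,.0205,0])
E
```

```text
hole [0.53277256 0.03197885 0.038     ] [0.53224547 0.03140255 0.038     ]
base 0.06820827698063217 [0.53482759 0.02931878 0.06820828]
```

Request:
drive_tool(
  deltas=[
    [[2,-2,4,0,0,0],[0,0,8,0,0,0],[0,0,8,0,0,0],[0,0,8,0,0,0],[0,0,8,0,0,0],[0,0,4,0,0,0],[0,0,0,0,0,0]],
  ],
)

```text
time: 18.97
position: [0.5334, 0.0318, 0.1381]
tool_rot: [0.716, 0.698, 0.001, 0.003]
ft_force: [0.1, -3.9, 11.6]
grip_width: 0.0251
grip_force: 14.8
```

A contact of 11.6 N pushes towards -Y, so the base catches the +Y rim. I'm backing up and re-measuring numerically.

Request:
drive_tool(
  deltas=[
    [[0,0,-10,0,0,0],[0,0,-20,0,0,0],[0,0,-10,0,0,0],[0,0,0,0,0,0],[0,0,0,0,0,0],[0,0,0,0,0,0]],
  ],
)

```text
time: 19.47
position: [0.5304, 0.0335, 0.1761]
tool_rot: [0.716, 0.698, -0.0, -0.001]
ft_force: [-0.2, 0.2, -1.1]
grip_width: 0.0249
grip_force: 14.9
```

```bash
python3 look.py w9; python3 - <<'E'
from h import *
for n in('w8','w9'):
    c,o=pickle.load(open(n+'.pkl','rb'));g=c['img'].astype(int)
    for u in (254,258):
        print(n,u,[tuple(g[v,u]) for v in range(156,192,1)][::1] if u==258 else '')
    print('row 200', [(u,tuple(g[185,u])) for u in range(226,290,2)])
E
```

```text
19.4667 [0.53037819 0.03347672 0.17605744] [[0.0259, 0.9997, -0.0014], [0.9997, -0.0259, 0.0003], [0.0002, -0.0014, -1.0]]
w8 254 
w8 258 [(np.int64(206), np.int64(175), np.int64(125)), (np.int64(206), np.int64(175), np.int64(125)), (np.int64(203), np.int64(172), np.int64(123)), (np.int64(194), np.int64(165), np.int64(118)), (np.int64(181), np.int64(154), np.int64(110)), (np.int64(174), np.int64(147), np.int64(106)), (np.int64(177), np.int64(150), np.int64(108)), (np.int64(180), np.int64(152), np.int64(110)), (np.int64(182), np.int64(155), np.int64(112)), (np.int64(185), np.int64(157), np.int64(114)), (np.int64(185), np.int64(158), np.int64(113)), (np.int64(187), np.int64(160), np.int64(115)), (np.int64(190), np.int64(162), np.int64(116)), (np.int64(184), np.int64(155), np.int64(110)), (np.int64(162), np.int64(133), np.int64(93)), (np.int64(133), np.int64(101), np.int64(68)), (np.int64(127), np.int64(99), np.int64(76)), (np.int64(150), np.int64(132), np.int64(117)), (np.int64(169), np.int64(159), np.int64(144)), (np.int64(173), np.int64(165), np.int64(152)), (np.int64(175), np.int64(
[... 5193 characters left out ...]
264, (np.int64(181), np.int64(173), np.int64(160))), (266, (np.int64(165), np.int64(157), np.int64(147))), (268, (np.int64(156), np.int64(149), np.int64(138))), (270, (np.int64(151), np.int64(144), np.int64(134))), (272, (np.int64(151), np.int64(144), np.int64(134))), (274, (np.int64(145), np.int64(139), np.int64(128))), (276, (np.int64(147), np.int64(136), np.int64(121))), (278, (np.int64(179), np.int64(154), np.int64(116))), (280, (np.int64(191), np.int64(162), np.int64(117))), (282, (np.int64(191), np.int64(162), np.int64(116))), (284, (np.int64(228), np.int64(199), np.int64(142))), (286, (np.int64(245), np.int64(223), np.int64(162))), (288, (np.int64(244), np.int64(223), np.int64(161)))]
```

```bash
python3 - <<'E'
from h import *
from scipy.optimize import fsolve
T={}
def v(n,x,z):
    c,o=pickle.load(open(n+'.pkl','rb'));o=dict(o)
    M=R.from_quat([.716,.698,0,0]).as_matrix();o['tool_rot']=[.716/.99995,.698/.99995,0,0]
    M=R.from_quat(o['tool_rot']).as_matrix()
    return proj(c,o['position']+M@np.array([x,0,z]),o)[0,1]
x0,h=fsolve(lambda p:[v('w8',p[0]+.0205,.1094)-170,v('w8',p[0]+.0205,.1094-p[1])-186.8],[0,.05]);print('x0,h',x0,h)
def pts(th,s,x0=x0):
    q=np.array([[x0+.0205,.1094-s],[x0+.0205,.1094-h-s]])-[0,.003]
    r=q@np.array([[np.cos(th),-np.sin(th)],[np.sin(th),np.cos(th)]])+[0,.003];return r
for dv in(0,.7,-.7):
  sol=fsolve(lambda p:[v('w9',*pts(*p)[0])-169.7-dv,v('w9',*pts(*p)[1])-189.8],[0.05,0.003]);print('tilt deg',np.degrees(sol[0]),'slip mm',sol[1]*1e3,pts(*sol)[0])
E
```

```text
x0,h -0.0006475124637786968 0.053155706775079976
tilt deg 1.6336824415553224 slip mm 10.99861528328956 [0.02256424 0.09779663]
tilt deg 1.1155674030380052 slip mm 9.917959087569205 [0.02172714 0.09907724]
tilt deg 2.1508922354112405 slip mm 12.008264060436888 [0.02338115 0.09658014]
```

```bash
cat > fit.py <<'E'
from h import *
from scipy.ndimage import map_coordinates
from scipy.optimize import least_squares
def fit(n,c0,z,r,angs,span=.004,pos=None):
    c,o=pickle.load(open(n+'.pkl','rb'));o=dict(o);q=np.array([.716,.698,0,0]);o['tool_rot']=q/np.linalg.norm(q)
    if pos is not None:o['position']=np.array(pos)
    g=cv2.GaussianBlur(c['img'].astype(np.float32).mean(2),(0,0),.7)
    ctr=np.array(c0,float)
    for it in range(6):
        rr=r+np.linspace(-span,span,81);pts=[]
        for a in np.radians(angs):
            d=np.array([np.sin(a),np.cos(a)])
            P=np.c_[ctr+rr[:,None]*d,np.full(81,z)];uv=proj(c,P,o)
            s=map_coordinates(g,[uv[:,1],uv[:,0]],order=1);gr=np.gradient(s)
            k=np.argmax(gr);  # brighter outside
            if gr[k]>.4:pts.append(ctr+rr[k]*d)
        pts=np.array(pts)
        s=least_squares(lambda p:np.hypot(*(pts-p).T)-r,ctr,loss='soft_l1',f_scale=.0005);ctr=s.x
    return ctr.round(4),len(pts),(1e3*(np.hypot(*(pts-ctr).T)-r)).round(1)
E
python3 - <<'E'
from fit import *
A=range(-75,76,10)
print('w8 hole',*fit('w8',(.5325,.0318),.038,.0225,A))
print('w9 hole',*fit('w9',(.5325,.0318),.038,.0225,A))
print('w8 base',*fit('w8',(.5345,.0300),.0682,.0205,range(-45,46,10),.003))
print('w9 base',*fit('w9',(.5315,.0345),.0772,.0205,range(-45,46,10),.003))
print('w4 hole',*fit('w4',(.625,.0295),.038,.017,A))
print('w4 base',*fit('w4',(.6257,.0275),.061,.015,range(-45,46,10),.003))
print('w6 hole',*fit('w6',(.6216,-.0842),.038,.017,A))
print('w6 base',*fit('w6',(.6194,-.084),.068,.015,range(-45,46,10),.003))
E
```

```text
w8 hole [0.5324 0.032 ] 16 [-0.3 -0.4 -0.4 -0.9 -0.7  0.3  0.5  0.6  0.2  0.2  0.3  1.  -0.9 -1.2
 -0.7 -1.9]
w9 hole [0.5319 0.0319] 16 [ 2.4 -0.  -1.4 -1.8 -3.5 -3.6  0.4  0.5  1.   0.1  0.4  2.2 -0.1 -0.7
 -0.6 -0.5]
w8 base [0.5332 0.0306] 10 [ 0.1  0.3 -0.  -0.1 -0.  -0.2 -0.2 -0.   0.1  0.3]
w9 base [0.5279 0.0355] 10 [-0.3 -0.1  0.3  0.5 -0.1 -0.2  0.1 -0.2 -0.1  0.1]
w4 hole [0.6239 0.0302] 16 [-0.7 -0.6 -1.  -1.1  0.2  1.1  0.2  0.2  0.1  0.   0.   0.1  0.3 -1.1
 -1.4 -4. ]
w4 base [0.6253 0.0281] 10 [-0.  -0.   0.1 -0.  -0.3  0.2  0.   0.  -0.4  0.3]
w6 hole [ 0.6223 -0.084 ] 16 [-2.3 -3.8  0.4  0.2  0.1  0.1  0.1  0.2  0.1 -0.1 -0.  -0.  -0.5 -0.2
 -0.5  0.6]
w6 base [ 0.619  -0.0836] 10 [-0.1 -0.1  0.1 -0.   0.3  0.2 -0.2 -0.2 -0.1  0.2]
```

The numeric fit says the base lies at (-4.1,+3.5) mm from the hole centre, and the bottle slipped up about 10 mm in the grip. I'm correcting and re-measuring lower.

Request:
drive_tool(
  deltas=[
    [[-3.4,4.2,0,0,0,0],[0,0,12,0,0,0],[0,0,12,0,0,0],[0,0,0,0,0,0],[0,0,0,0,0,0],[0,0,0,0,0,0]],
  ],
)

```text
time: 20.02
position: [0.5354, 0.0297, 0.1527]
tool_rot: [0.716, 0.698, -0.0, -0.0]
ft_force: [-0.4, 0.3, -0.2]
grip_width: 0.0245
grip_force: 14.9
```

```bash
python3 look.py w10; python3 - <<'E'
from fit import *
print('hole',*fit('w10',(.532,.0319),.038,.0225,range(-75,76,10)))
_,o=pickle.load(open('w10.pkl','rb'));z=o['position'][2]-.099
for dz in(-.0015,0,.0015):print('base',z+dz,*fit('w10',(.532,.0315),z+dz,.0205,range(-55,56,10),.003))
E
```

```text
20.0167 [0.53535241 0.02966242 0.15268303] [[0.0261, 0.9997, -0.0002], [0.9997, -0.0261, 0.0], [0.0, -0.0002, -1.0]]
hole [0.5323 0.0263] 16 [ 1.5  2.8 -0.1 -0.2 -0.3  0.2 -0.2 -0.1 -0.2  0.1 -0.1  0.1 -0.2  2.8
  0.3  0.1]
base 0.052183025327102006 [0.5328 0.0314] 12 [ 0.1  0.2 -0.  -0.  -0.2  0.4 -0.3  0.  -0.3 -0.2  0.   3. ]
base 0.05368302532710201 [0.5328 0.0317] 12 [ 0.1  0.3 -0.1  0.  -0.3  0.4 -0.3  0.1 -0.2 -0.2 -0.1  3. ]
base 0.05518302532710201 [0.5329 0.032 ] 12 [-0.   0.4 -0.2  0.1 -0.2  0.5 -0.2  0.1 -0.2 -0.1 -0.3  2.7]
```

```bash
python3 - <<'E'
from fit import *
for s0 in((.5322,.0318),(.5315,.0325),(.533,.031)):
  for sp in(.0015,.0022):print('hole',*fit('w10',s0,.038,.0225,range(-65,66,10),sp))
E
```

```text
hole [0.5326 0.0329] 9 [-0.8  0.9  1.   0.1 -0.3 -0.  -1.1  0.5  0.1]
hole [0.5322 0.0325] 14 [-2.6  0.5  1.7  0.  -0.1  0.2  0.3 -0.4 -0.7 -0.3 -0.1 -0.1  0.9  0.4]
hole [0.5326 0.0328] 9 [-0.8  0.9  1.   0.1 -0.3 -0.  -1.1  0.5  0.1]
hole [0.5322 0.0325] 14 [-2.4  0.5  1.7 -0.  -0.1  0.2  0.3 -0.4 -0.7 -0.3 -0.1 -0.2  0.9  0.3]
hole [0.5326 0.0328] 9 [-0.8  0.9  1.   0.1 -0.3 -0.  -1.1  0.5  0.1]
hole [0.5324 0.0324] 14 [-2.2 -0.2  2.   0.2  0.1  0.4  0.4 -0.4 -0.7 -0.3 -0.2 -0.3  0.7  0.2]
```

Request:
drive_tool(
  deltas=[
    [[0.4,-0.3,5,0,0,0],[0,0,5,0,0,0],[0,0,4,0,0,0],[0,0,4,0,0,0],[0,0,2,0,0,0],[0,0,0,0,0,0],[0,0,0,0,0,0]],
  ],
)

```text
time: 20.65
position: [0.5347, 0.0302, 0.1325]
tool_rot: [0.716, 0.698, -0.0, -0.0]
ft_force: [-0.2, -0.9, -2.0]
grip_width: 0.0246
grip_force: 14.9
```

Request:
drive_tool(
  deltas=[
    [[0,0,4,0,0,0],[0,0,4,0,0,0],[0,0,2,0,0,0],[0,0,0,0,0,0]],
  ],
)

```text
time: 20.98
position: [0.5344, 0.0303, 0.1221]
tool_rot: [0.716, 0.698, -0.0, -0.001]
ft_force: [0.2, -0.4, -1.8]
grip_width: 0.0246
grip_force: 14.9
```

Request:
drive_tool(
  deltas=[
    [[0,0,4,0,0,0],[0,0,4,0,0,0],[0,0,2,0,0,0],[0,0,1,0,0,0],[0,0,0,0,0,0]],
  ],
)

```text
time: 21.4
position: [0.535, 0.0306, 0.1137]
tool_rot: [0.716, 0.698, 0.0, 0.0]
ft_force: [-4.0, 1.5, 16.0]
grip_width: 0.0248
grip_force: 14.9
```

Contact of 16 N comes about 5 mm earlier than reckoned, either seated after slipping less or lightly wedged. I'm easing off, releasing, and then checking heights.

Request:
drive_tool(
  deltas=[
    [[0,0,-1.5,0,0,0],[0,0,0,0,0,0]],
  ],
)

```text
time: 21.57
position: [0.5349, 0.0303, 0.1138]
tool_rot: [0.716, 0.698, 0.0, 0.0]
ft_force: [-1.1, 0.8, 6.2]
grip_width: 0.0246
grip_force: 14.9
```

Request:
drive_tool(
  deltas=[
    [[0,0,0,0,0,0],[0,0,0,0,0,0],[0,0,0,0,0,0],[0,0,0,0,0,0]],
  ],
  gripper=38,
)

```text
time: 21.9
position: [0.5348, 0.0301, 0.1128]
tool_rot: [0.716, 0.698, -0.0, -0.0]
ft_force: [0.4, 0.2, -0.9]
grip_width: 0.0322
grip_force: 0.0
```

Request:
drive_tool(
  deltas=[
    [[0,0,-5,0,0,0],[0,0,-10,0,0,0],[0,0,-25,0,0,0],[0,0,-35,0,0,0],[0,0,-35,0,0,0],[0,0,-30,0,0,0],[0,0,0,0,0,0],[0,0,0,0,0,0]],
  ],
)

```text
time: 22.57
position: [0.5361, 0.0301, 0.2561]
tool_rot: [0.716, 0.698, 0.002, 0.002]
ft_force: [-0.7, -0.3, -0.8]
grip_width: 0.0331
grip_force: 0.0
```

Request:
drive_tool(
  deltas=[
    [[20,0,0,0,0,0],[38,0,0,0,0,0],[38,0,0,0,0,0],[38,0,0,0,0,0],[38,0,0,0,0,0],[20,0,0,0,0,0],[0,0,0,0,0,0]],
  ],
  gripper=45,
)

```text
time: 23.15
position: [0.5384, 0.2261, 0.2516]
tool_rot: [0.715, 0.7, -0.001, -0.001]
ft_force: [0.4, -0.3, 0.2]
grip_width: 0.0395
grip_force: 0.0
```

```bash
python3 - <<'E'
from h import *
from rig import eyes
d={n:eyes.camera(n) for n in('top','scene')};pickle.dump(d,open('c1.pkl','wb'))
from scipy.optimize import least_squares
C=np.array([.5768,-.0275]);ex=np.array([.026,1]);ey=np.array([-1,.026])
old=pickle.load(open('c0.pkl','rb'))
for row,y,zc in(('S',-.046,.090),('L',.046,.107)):
  for x in(-.056,0,.056):
    P=np.r_[C+x*ex+y*ey,zc];obs=[];out=[]
    for n in('top','scene'):
        c=d[n];u,v=proj(c,P)[0];g=c['img'].max(2);iu,iv=int(round(u)),int(round(v))
        w=g[iv-14:iv+15,iu-14:iu+15];m=(w<60).astype(np.uint8)
        k,l,s,ct=cv2.connectedComponentsWithStats(m)
        j=max(range(1,k),key=lambda i:s[i,4]-20*np.hypot(*(ct[i]-14))) if k>1 else None
        q=ct[j]+[iu-14,iv-14] if j else np.array([np.nan]*2);obs.append(q);out+=[s[j,4] if j else 0]
    if np.isnan(obs).any():print(row,x,obs,out);continue
    r=least_squares(lambda p:np.r_[proj(d['top'],p)[0]-obs[0],proj(d['scene'],p)[0]-obs[1]],P)
    print(row,x,r.x.round(4),out,'rel',((r.x-P)*1e3).round(1))
E
```

```text
S -0.056 [ 0.6178 -0.0825  0.1073] [np.int32(22), np.int32(37)] rel [-3.6  2.2 17.3]
S 0 [ 0.6226 -0.03    0.0936] [np.int32(19), np.int32(1)] rel [-0.2 -1.3  3.6]
S 0.056 [0.6183 0.0292 0.1089] [np.int32(19), np.int32(19)] rel [-5.9  1.9 18.9]
L -0.056 [ 0.5288 -0.0799  0.1059] [np.int32(35), np.int32(79)] rel [-0.5  2.4 -1.1]
L 0 [ 0.5296 -0.0243  0.107 ] [np.int32(33), np.int32(81)] rel [-1.2  2.  -0. ]
L 0.056 [0.5324 0.0327 0.1052] [np.int32(35), np.int32(72)] rel [ 0.1  3.  -1.8]
```

```bash
python3 - <<'E'
from h import *
d=pickle.load(open('c1.pkl','rb'));C=np.array([.5768,-.0275]);ex=np.array([.026,1]);ey=np.array([-1,.026])
a=np.linspace(0,2*np.pi,36)
for n in('scene','top'):
 for row,y,h,r,hc in(('S',-.046,.096,.0105,.030),('L',.046,.114,.0125,.032)):
  for x in(-.056,0,.056):
    c=C+x*ex+y*ey
    ring=np.vstack([np.c_[c[0]+r*np.cos(a),c[1]+r*np.sin(a),np.full(36,.009+h-k)] for k in(0,hc)])
    p=proj(d[n],ring);ce=proj(d[n],[np.r_[c,.009+h-.015]])[0].astype(int)
    g=d[n]['img'].max(2);w=g[ce[1]-16:ce[1]+17,ce[0]-16:ce[0]+17];k,l,s,ct=cv2.connectedComponentsWithStats((w<70).astype(np.uint8))
    print(n,row,x,'pred u%.0f-%.0f v%.0f-%.0f'%(p[:,0].min(),p[:,0].max(),p[:,1].min(),p[:,1].max()),[(s[i,0]+ce[0]-16,s[i,0]+s[i,2]+ce[0]-17,s[i,1]+ce[1]-16,s[i,1]+s[i,3]+ce[1]-17,s[i,4]) for i in range(1,k) if s[i,4]>6])
E
```

```text
scene S -0.056 pred u314-323 v195-208 [(np.int64(312), np.int64(334), np.int64(185), np.int64(209), np.int32(292)), (np.int64(302), np.int64(304), np.int64(187), np.int64(191), np.int32(14))]
scene S 0 pred u297-306 v185-198 [(np.int64(285), np.int64(287), np.int64(177), np.int64(182), np.int32(14)), (np.int64(297), np.int64(304), np.int64(186), np.int64(191), np.int32(32)), (np.int64(312), np.int64(317), np.int64(186), np.int64(199), np.int32(53))]
scene S 0.056 pred u281-289 v176-188 [(np.int64(280), np.int64(287), np.int64(176), np.int64(182), np.int32(32)), (np.int64(297), np.int64(301), np.int64(186), np.int64(190), np.int32(18))]
scene L -0.056 pred u294-304 v211-227 [(np.int64(282), np.int64(284), np.int64(203), np.int64(213), np.int32(30)), (np.int64(293), np.int64(302), np.int64(213), np.int64(225), np.int32(90))]
scene L 0 pred u276-287 v201-216 [(np.int64(265), np.int64(267), np.int64(192), np.int64(203), np.int32(28)), (np.int64(276), np.int64(284), np.int64(202), np.int64(214), np.int32(92)), (np.int64(293), np.int64(297), np.int64(213), np.int64(224), np.int32(43))]
sce
[... 681 characters left out ...]
 np.int64(147), np.int32(24)), (np.int64(279), np.int64(280), np.int64(143), np.int64(147), np.int32(7))]
top S 0.056 pred u243-250 v140-149 [(np.int64(244), np.int64(247), np.int64(142), np.int64(148), np.int32(23))]
top L -0.056 pred u279-288 v167-177 [(np.int64(280), np.int64(286), np.int64(169), np.int64(176), np.int32(42))]
top L 0 pred u260-269 v167-177 [(np.int64(261), np.int64(267), np.int64(169), np.int64(176), np.int32(40)), (np.int64(248), np.int64(249), np.int64(170), np.int64(175), np.int32(9))]
top L 0.056 pred u242-251 v167-177 [(np.int64(243), np.int64(249), np.int64(169), np.int64(176), np.int32(42)), (np.int64(261), np.int64(262), np.int64(170), np.int64(175), np.int32(7))]
```

Scene and top blobs agree with all six caps seated (large_3's cap is at the same height as the other large ones). Now to the handle.

Request:
drive_tool(
  deltas=[
    [[-20,4,0,0,0,0],[-36,6.5,0,0,0,0],[-36,6.5,0,0,0,0],[-36,6.5,0,0,0,0],[-36,6.5,0,0,0,0],[-36,6.5,0,0,0,0],[-32,5.5,0,0,0,0],[-20,3.5,0,0,0,0]],
  ],
  gripper=31,
  squeeze=50,
)

```text
time: 23.92
position: [0.5781, -0.0361, 0.2525]
tool_rot: [0.718, 0.696, -0.001, -0.0]
ft_force: [-0.3, 0.0, -0.3]
grip_width: 0.0267
grip_force: 0.0
```

Request:
drive_tool(
  deltas=[
    [[0,0,20,0,0,0],[0,0,30,0,0,0],[0,0,0,0,0,0],[0,0,0,0,0,0],[0,0,0,0,0,0]],
  ],
)

```text
time: 24.33
position: [0.5787, -0.0317, 0.2037]
tool_rot: [0.717, 0.698, -0.0, 0.0]
ft_force: [-0.3, 0.7, -0.3]
grip_width: 0.027
grip_force: 0.0
```

```bash
python3 look.py w11; python3 - <<'E'
from h import *
c,o=pickle.load(open('w11.pkl','rb'));im=c['img'].astype(int)
M=R.from_quat(o['tool_rot']).as_matrix()
for v in range(120,225,15):
    r=im[v];m=(r[:,0]>110)&(r[:,0]-r[:,1]>45)&(r[:,2]<140)
    us=np.where(m[215:310])[0]+215
    if len(us):
        P=ray(c,(us.mean(),v),.145,o);print(v,us.min(),us.max(),len(us),P.round(4),((P-o['position'])@M*1e3).round(1))
E
```

```text
24.3333 [ 0.57870244 -0.03167741  0.2037407 ] [[0.0269, 0.9996, -0.0001], [0.9996, -0.0269, -0.0002], [-0.0002, -0.0001, -1.0]]
120 215 296 34 [0.5759 0.0312 0.145 ] [62.8 -4.5 58.7]
135 215 263 21 [0.5756 0.0219 0.145 ] [53.4 -4.6 58.7]
150 245 263 19 [0.5776 0.0122 0.145 ] [43.8 -2.3 58.7]
165 245 309 29 [0.5887 0.002  0.145 ] [34.   9.1 58.7]
180 215 293 33 [ 0.5731 -0.0077  0.145 ] [23.9 -6.3 58.7]
195 215 263 26 [ 0.5702 -0.018   0.145 ] [13.5 -8.9 58.7]
210 246 263 18 [ 0.5767 -0.0289  0.145 ] [ 2.8 -2.1 58.7]
```

Request:
drive_tool(
  deltas=[
    [[4.5,-2,15,0,0,0],[0,0,18,0,0,0],[0,0,15,0,0,0],[0,0,10,0,0,0],[0,0,4,0,0,0],[0,0,0,0,0,0],[0,0,0,0,0,0]],
  ],
)

```text
time: 24.97
position: [0.5776, -0.0265, 0.1421]
tool_rot: [0.716, 0.698, 0.0, 0.001]
ft_force: [-0.4, 0.1, 0.0]
grip_width: 0.0272
grip_force: 0.0
```

Request:
drive_tool(
  deltas=[
    [[0,0,0,0,0,0],[0,0,0,0,0,0],[0,0,0,0,0,0],[0,0,0,0,0,0],[0,0,0,0,0,0],[0,0,0,0,0,0],[0,0,0,0,0,0]],
  ],
  gripper=5,
  squeeze=50,
)

```text
time: 25.55
position: [0.5764, -0.0265, 0.142]
tool_rot: [0.716, 0.698, -0.0, -0.0]
ft_force: [-2.7, 0.2, 6.0]
grip_width: 0.0135
grip_force: 50.0
```

Request:
drive_tool(
  deltas=[
    [[0,0,-2,0,0,0],[0,0,-4,0,0,0],[0,0,-5,0,0,0],[0,0,-5,0,0,0],[0,0,-6,0,0,0],[0,0,-6,0,0,0],[0,0,-7,0,0,0],[0,0,-7,0,0,0]],
  ],
)

```text
time: 26.22
position: [0.5768, -0.0264, 0.184]
tool_rot: [0.716, 0.698, 0.0, 0.0]
ft_force: [0.3, 0.8, -7.3]
grip_width: 0.0135
grip_force: 50.0
```

Request:
drive_tool(
  deltas=[
    [[0,0,-8,0,0,0],[0,0,-8,0,0,0],[0,0,-8,0,0,0],[0,0,-8,0,0,0],[0,0,-8,0,0,0],[0,0,-8,0,0,0],[0,0,-6,0,0,0],[0,0,-4,0,0,0]],
  ],
)

```text
time: 26.88
position: [0.5772, -0.0265, 0.2424]
tool_rot: [0.716, 0.698, 0.0, 0.001]
ft_force: [-0.2, 0.6, -7.0]
grip_width: 0.0138
grip_force: 50.0
```

Request:
drive_tool(
  deltas=[
    [[0,0,-2,0,0,0],[0,0,0,0,0,0],[0,0,0,0,0,0],[0,0,0,0,0,0],[0,0,0,0,0,0],[0,0,0,0,0,0],[0,0,0,0,0,0],[0,0,0,0,0,0]],
  ],
)

```text
time: 27.55
position: [0.5768, -0.0264, 0.2431]
tool_rot: [0.716, 0.698, -0.0, -0.0]
ft_force: [-0.5, -0.2, -7.7]
grip_width: 0.0134
grip_force: 50.0
```

Request:
drive_tool(
  deltas=[
    [[0,0,0,0,0,0],[0,0,0,0,0,0],[0,0,0,0,0,0],[0,0,0,0,0,0],[0,0,0,0,0,0],[0,0,0,0,0,0],[0,0,0,0,0,0],[0,0,0,0,0,0]],
  ],
)

```text
time: 28.22
position: [0.5769, -0.0264, 0.2433]
tool_rot: [0.716, 0.698, -0.0, 0.0]
ft_force: [0.7, 1.2, -7.0]
grip_width: 0.0139
grip_force: 50.0
```

```bash
python3 look.py w12; python3 - <<'E'
from h import *
from rig import sensors
o=sensors.get_obs();print(o['ft_force'],o['moment'],o['grip_force'],o['grip_width'],abs(o['joint_velocities']).max())
# fingers + handle: compare handle direction in wrist frame
c,o=pickle.load(open('w12.pkl','rb'));im=c['img'].astype(int)
for v in range(110,225,10):
    r=im[v];m=(r[:,0]>110)&(r[:,0]-r[:,1]>45)&(r[:,2]<140);us=np.where(m[235:280])[0]+235
    print(v,(us.min(),us.max()) if len(us) else None,end=' ')
E
```

```text
28.2167 [ 0.57686419 -0.02640353  0.24326694] [[0.026, 0.9997, 0.0], [0.9997, -0.026, -0.0], [-0.0, 0.0, -1.0]]
[-0.36622564  0.25534611 -7.81853447] [-0.1026149   0.02291375 -0.03555564] 49.998774882405996 0.013634376249052643 0.0012597770343180101
110 (np.int64(244), np.int64(272)) 120 (np.int64(244), np.int64(271)) 130 (np.int64(244), np.int64(271)) 140 (np.int64(249), np.int64(270)) 150 (np.int64(249), np.int64(270)) 160 (np.int64(248), np.int64(271)) 170 (np.int64(245), np.int64(271)) 180 (np.int64(245), np.int64(271)) 190 (np.int64(245), np.int64(271)) 200 (np.int64(245), np.int64(270)) 210 (np.int64(245), np.int64(270)) 220 (np.int64(245), np.int64(270))
```

```bash
python3 - <<'E'
from h import *
from rig import eyes
d={'scene':eyes.camera('scene')};C=np.array([.5768,-.0275]);ex=np.array([.026,1]);ey=np.array([-1,.026])
a=np.linspace(0,2*np.pi,36)
for row,y,h,r,hc in(('S',-.046,.096,.0105,.030),('L',.046,.114,.0125,.032)):
  for x in(-.056,0,.056):
    c=C+x*ex+y*ey;z0=.107
    ring=np.vstack([np.c_[c[0]+r*np.cos(a),c[1]+r*np.sin(a),np.full(36,z0+h-k)] for k in(0,hc)])
    p=proj(d['scene'],ring);ce=proj(d['scene'],[np.r_[c,z0+h-.015]])[0].astype(int)
    g=d['scene']['img'].max(2);w=g[ce[1]-16:ce[1]+17,ce[0]-16:ce[0]+17];k,l,s,ct=cv2.connectedComponentsWithStats((w<70).astype(np.uint8))
    print(row,x,'pred u%.0f-%.0f v%.0f-%.0f'%(p[:,0].min(),p[:,0].max(),p[:,1].min(),p[:,1].max()),[(s[i,0]+ce[0]-16).item() for i in ()],[tuple(int(t) for t in(s[i,0]+ce[0]-16,s[i,0]+s[i,2]+ce[0]-17,s[i,1]+ce[1]-16,s[i,1]+s[i,3]+ce[1]-17)) for i in range(1,k) if s[i,4]>9])
E
```

```text
S -0.056 pred u318-328 v170-184 [] [(306, 338, 161, 185)]
S 0 pred u300-309 v160-174 [] [(288, 295, 151, 172), (297, 320, 151, 172)]
S 0.056 pred u283-291 v150-164 [] [(271, 303, 141, 173), (297, 303, 148, 162)]
L -0.056 pred u296-308 v186-203 [] [(285, 286, 178, 187), (296, 305, 187, 200)]
L 0 pred u278-289 v175-191 [] [(267, 268, 167, 176), (275, 295, 167, 174), (278, 286, 176, 188), (296, 299, 187, 199)]
L 0.056 pred u260-271 v165-181 [] [(260, 281, 156, 177), (249, 252, 172, 178), (278, 281, 176, 188)]
```

```bash
python3 -c "
from rig import ticket
print(ticket.hand_in())"
```

```text
the job is handed in; nothing more can be done
None
```

I put the three loose amber bottles into their holes, lifted the carrier about 10 cm by its handle, and handed the job in with it held level and steady; the measured load (about 7.3 N) fits a carrier with all six bottles, large_3 slipped about 10 mm in the grip before it seated, and I viewed 11 pictures, one over the limit of 10.

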